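# Lock the panel into the drying frame

### The arm

A 6-joint arm with a two-finger parallel gripper is mounted at the origin on the work surface. World frame = base frame: x ahead of the robot, y to its left, z up, the work surface at z = 0. Lengths are in mm, angles in rad, forces in N, time in s.
With the tool pointing down it reaches from about 325 to 850 mm from the base axis. Payload 4.4 kg.
Tool frame: the origin (TCP) lies on the centre line of the jaws, within the pads' length; the fingertips stand 22 mm ahead of it and the grasp point (between the pads) lies 3 mm ahead of it (arm.tips_ahead is the distance from the TCP to the fingertips, in mm); z points along the fingers, y is the line along which they close (so a half turn about z gives the same grasp; the last joint's range is limited). The gripper opens to 94 mm and grips with 3 to 60 N. Pads are 16 mm wide; open, the fingers measure 119 mm over their backs; the gripper's body (75 mm by 177 mm) begins 78 mm behind the grasp point.
Start: joints at [-1.252, 0.207, 1.542, -0, 1.393, -0.15], TCP at [259.783, -512.972, 227.447] pointing down, gripper open.
Joint ranges: [-2.73, 2.73], [-0.86, 2.22], [0.23, 2.46], [-1.11, 4.25], [0.08, 2.63], [-2.82, 2.82]. Speed limits (rad/s): [2.79, 2.79, 3.14, 3.14, 3.14, 3.14].

### API

Orientations are given as a rotation vector (axis times angle).
In Python, from bench import sensors, imaging, workorder, arm gives the robot as it stands.
- The arm moves only by the tool carry_out, never from a script. Its argument "commands" is one flat list of numbers, 5 for each row, row after row: the opening, from 0 (shut) to 1 (fully open), then the shift along the tool's x, y, z in cm, then the turn about the tool's z in rad. In form: [grip, dx, dy, dz, roll, grip, dx, dy, dz, roll, ...]. A call has 1 to 5 rows; each row is the pose to reach, as a shift and turn from the pose commanded when the call began, along the tool's axes at that moment; what a row does not reach only later rows make up. A row lasts 1/10 s, in which the tool goes at most 50 mm and 8.59 degrees, less where a joint would pass 70% of its speed; a pose out of reach is approached as far as the arm can. A call with a gripper value outside its range is refused whole. The fingers move at their own pace and stop on an object; the grip force is fixed at half the most. Time passes only in rows, so rows that repeat a pose let the fingers close. It gives the time, the measured TCP pose, the force, the opening and the grip force at its end, in the units of the state.
- sensors.state(): the state, without advancing time (a new reading comes with each control period).
- imaging.read_camera(name): name is "scene" or "side" or "wrist"; returns the picture (400x640x3 uint8, red, green, blue); there is no depth.
- imaging.calibration(name): a dict with "intrinsics" (3x3 intrinsics, pixels), "R" (3x3) and "t" (3): a world point X has camera coordinates R X + t. Camera axes: x right, y down, z forward; pixel columns grow to the right and rows downward; lengths in mm; the calibration is good to about 2 mm. A picture is of the moment at which its call begins: read the wrist's pose just before it. calibration takes no time and is no camera call; for the wrist camera it gives the pose at the moment of the call.
- workorder.finish_job(): hands the job in; it is judged then, once.
The state is a dict: "clock": time; "q": joint angles; "qvel": joint speeds; "tau": joint torques, N m; "position": TCP position; "tool_rot": TCP orientation; "contact_force": force on the tool from outside, world axes, zero at the start; "wrist_torque": the same for the moment, N m; "grip_width": opening from 0.0 (shut) to 1.0 (fully open); "gripper_force": force on a finger pad.
Only numpy, scipy, OpenCV 4.12 (cv2) and the standard library are available. Lean on these libraries where they do the work, as an engineer would, in place of code of your own. Each camera call takes 0.05 s, during which the arm holds its last target. There are 200 camera calls.

### The job

Lock the slatted panel into the wooden drying frame: push the two dark wooden turn-buttons, one on the left rail and one on the right, round on their pivots until each points straight inwards over the panel, at right angles to its rail. Only push them: the frame stays lying where it is, and the jar, the bottle and the beaker are left alone.

Things in the scene. Friction and masses are not known exactly. Their poses are not given: they have to be found in the camera images.
- frame: pale wooden frame lying loose on the bench, 260 mm (x) by 300 mm (y), about 1.6 kg; rails 34 mm wide and 24 mm high. Inside is a slatted panel, 20 mm high, with a batten 14 mm wide and 27 mm high along each side rail and two dark green sheets on its far half. Origin: centre of the underside; x to the far rail, y to the left rail, z up
- left_button (a joint): angle of the left rail's turn-button about its upright pivot: 0 = points straight outwards from the frame, positive = turned anticlockwise seen from above, +3.14 or -3.14 = points straight inwards over the panel. Turns either way between -3.6 and +3.6; friction 0.05 N m (about 1 N to push near the tip), stays where it is left
- right_button (a joint): angle of the right rail's turn-button about its upright pivot: 0 = points straight outwards from the frame, positive = turned anticlockwise seen from above, +3.14 or -3.14 = points straight inwards over the panel. Turns either way between -3.6 and +3.6; friction 0.05 N m (about 1 N to push near the tip), stays where it is left
- left_tip (a point): middle of the end face of the long arm of the left turn-button, a plain dark-wood bar 90 mm long, 16 mm wide and 16 mm thick, level, its underside 29 mm and its top 45 mm above the bench, 5 mm clear of the rail (on a washer of 9 mm radius). The tip is 75 mm from the pivot; a stub of 15 mm sticks out on the pivot's other side
- right_tip (a point): middle of the end face of the long arm of the right turn-button, a plain dark-wood bar 90 mm long, 16 mm wide and 16 mm thick, level, its underside 29 mm and its top 45 mm above the bench, 5 mm clear of the rail (on a washer of 9 mm radius). The tip is 75 mm from the pivot; a stub of 15 mm sticks out on the pivot's other side
- left_pivot (a point): point on the left rail's pivot axis, level with the bar's top (45 mm above the bench); it belongs to the frame, at +133 mm along the frame's y from its centre
- right_pivot (a point): point on the right rail's pivot axis, level with the bar's top (45 mm above the bench); it belongs to the frame, at -133 mm along the frame's y from its centre
- jar: bystander: small closed glass jar, 36 mm across, 50 mm high, standing on the bare near half of the panel; origin under its centre
- bottle: bystander: white bottle with a blue cap, 54 mm across, 100 mm high, on the bench beyond the frame; origin under its centre
- beaker: bystander: open glass beaker, 64 mm across, 80 mm high, on the bench beyond the frame; origin under its centre

How it is judged (in metres and radians):
At the end, for the whole second after the job is handed in: both turn-buttons point inwards, within 0.25 rad (14 degrees) of square to their rails, and are at rest; the frame has shifted less than 25 mm at either pivot; jar, bottle and beaker stand upright within 30 mm of where they were ((value of joint left_button between 2.89 and 3.39 rad or value of joint left_button between -3.39 and -2.89 rad) and (value of joint right_button between 2.89 and 3.39 rad or value of joint right_button between -3.39 and -2.89 rad) and velocity of joint left_button between -0.1 and 0.1 rad/s and velocity of joint right_button between -0.1 and 0.1 rad/s and distance of each of left_pivot, right_pivot from where it was at the start of the episode below 0.025 m and distance of each of jar, bottle, beaker from where it was at the start of the episode below 0.03 m and angle between each of jar, bottle, beaker's own z axis and vertical below 0.2 rad); the robot touches nothing.
It fails at once if the frame was shoved or lifted (25 mm or more at a pivot) (distance of any of left_pivot, right_pivot from where it was at the start of the episode above 0.025 m).
It fails at once if the frame was lifted off the bench (height (world z) of frame above 0.012 m).
It fails at once if the jar, bottle or beaker was moved or lifted by 30 mm or more, or tipped (distance of any of jar, bottle, beaker from where it was at the start of the episode above 0.03 m or angle between any of jar, bottle, beaker's own z axis and vertical above 0.35 rad).
It also fails if it takes over 58 s, if anything falls off the work surface, if the arm or the gripper's body presses on something with over 40 N, if the wrist force passes 120 N, or if a joint passes its speed limit or range.

## Working session

There is one attempt and no reset: what is moved stays moved. The work goes in short steps, Python scripts to look and compute and a tool call to move; the robot and the scene stay as the last step left them, time stands still between calls to the robot, and variables do not carry over. Pictures are saved under pics/ and viewed, at most 10 in all, crops included, and the job is handed in when it is done.

Besides the shell and the picture viewer there is one more tool, called after ">>>" as name(argument=value, ...), one argument or row to a line, values as JSON. carry_out: Moves the arm, as the interface text tells. Its arguments: {"type":"object","properties":{"commands":{"type":"array"}},"required":["commands"]}

```bash
mkdir -p pics; ls; python3 - <<'E'
from bench import sensors, imaging, arm
import cv2
print(sensors.state())
for n in("scene","side"):
    cv2.imwrite(f"pics/{n}0.png",imaging.read_camera(n)[:,:,::-1]); c=imaging.calibration(n); print(n,c)
E
```

```text
pics
{'clock': 0.0, 'q': array([-1.25250144e+00,  2.07425386e-01,  1.54291656e+00, -4.12207036e-05,
        1.39346689e+00, -1.50466226e-01]), 'qvel': array([-8.11337682e-05, -1.76121090e-04,  2.84263976e-04, -3.88862032e-04,
       -9.56470585e-04,  9.28670785e-04]), 'tau': array([ 2.34156405e-04, -3.70875764e+01, -2.81414831e+01,  6.99477643e-02,
        3.61374964e-02, -1.80627367e-04]), 'position': array([ 259.53657742, -512.26839532,  226.30541508]), 'tool_rot': array([-3.05354906e+00, -7.29104198e-01,  3.55025505e-04]), 'contact_force': array([-0.15498173, -0.83363361,  0.25896525]), 'wrist_torque': array([ 0.01439409, -0.01285068,  0.00179944]), 'gripper_force': 0.0, 'grip_width': 1.0009692981334346}
scene {'intrinsics': array([[380.58466145,   0.        , 317.4418544 ],
       [  0.        , 380.58466145, 197.31648283],
       [  0.        ,   0.        ,   1.        ]]), 'R': array([[-0.40283458,  0.91527066,  0.0019773 ],
       [ 0.50257272,  0.2229999 , -0.83527942],
       [-0.76494769, -0.3354857 , -0.54982214]]), 't': array([ 225.60116499, -262.21050831, 1330.29722598])}
side {'intrinsics': array([[468.25263626,   0.        , 312.07372907],
       [  0.        , 468.25263626, 203.99651439],
       [  0.        ,   0.        ,   1.        ]]), 'R': array([[ 0.96012068, -0.27948772,  0.00740965],
       [-0.18289667, -0.64790624, -0.73943649],
       [ 0.21146417,  0.70859306, -0.67318555]]), 't': array([-564.26655549,  172.927021  ,  799.40760944])}
```

View pics/scene0.png

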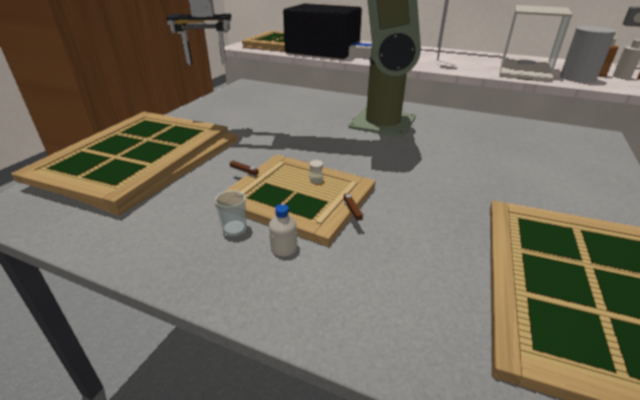

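View pics/side0.png

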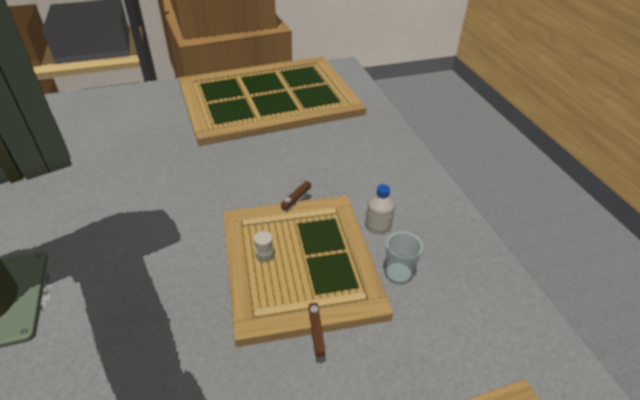

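The scene view shows the right button at about (243,167) and the left at (353,206). The side view shows the left button at (297,195), the right at (317,330), the jar at (263,245), the bottle at (380,210) and the beaker at (402,258).

```bash
cat > h.py <<'E'
import numpy as np, cv2
from bench import sensors, imaging
def ray(c,uv,z):
    K,R,t=c["intrinsics"],c["R"],c["t"]; C=-R.T@t
    d=R.T@np.linalg.inv(K)@np.array([*uv,1.]); return (C+d*(z-C[2])/d[2])[:2]
E
python3 - <<'E'
from h import *
for n in("side","scene"):
    im=cv2.imread(f"pics/{n}0.png"); c=imaging.calibration(n)
    b,g,r=[im[:,:,i].astype(int) for i in range(3)]
    m=((r>1.6*g)&(r>40)&(r<150)).astype(np.uint8)
    N,L,S,Cn=cv2.connectedComponentsWithStats(m)
    for i in range(1,N):
        x,y,w,h,a=S[i]
        if 40<a<900 and 200<x<400 and 140<y<380:
            ctr=max(cv2.findContours((L==i).astype(np.uint8),0,2)[0],key=len)
            box=cv2.boxPoints(cv2.minAreaRect(ctr))
            print(n,S[i],Cn[i].round(1),[(p.round(0).tolist(),ray(c,p,37).round(0).tolist()) for p in box])
a=cv2.imread("pics/side0.png")[170:370,210:440]; b=cv2.imread("pics/scene0.png")[140:270,200:400]
cv2.imwrite("pics/z.png",cv2.resize(a,None,fx=3,fy=3,interpolation=2)); cv2.imwrite("pics/z2.png",cv2.resize(b,None,fx=4,fy=4,interpolation=2))
E
```

```text
scene [231 162  26  12  93] [242.6 167.3] [([230.0, 165.0], [530.0, -261.0]), ([232.0, 161.0], [512.0, -270.0]), ([257.0, 170.0], [528.0, -183.0]), ([255.0, 174.0], [545.0, -177.0])]
scene [345 198  17  21 136] [353.6 208.1] [([345.0, 198.0], [558.0, 66.0]), ([350.0, 195.0], [540.0, 73.0]), ([363.0, 217.0], [608.0, 125.0]), ([357.0, 220.0], [624.0, 118.0])]
```

View pics/z.png

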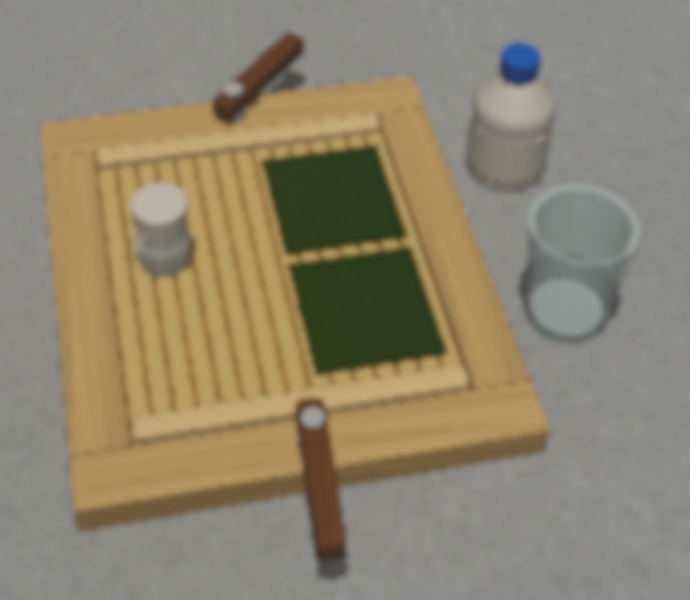

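View pics/z2.png

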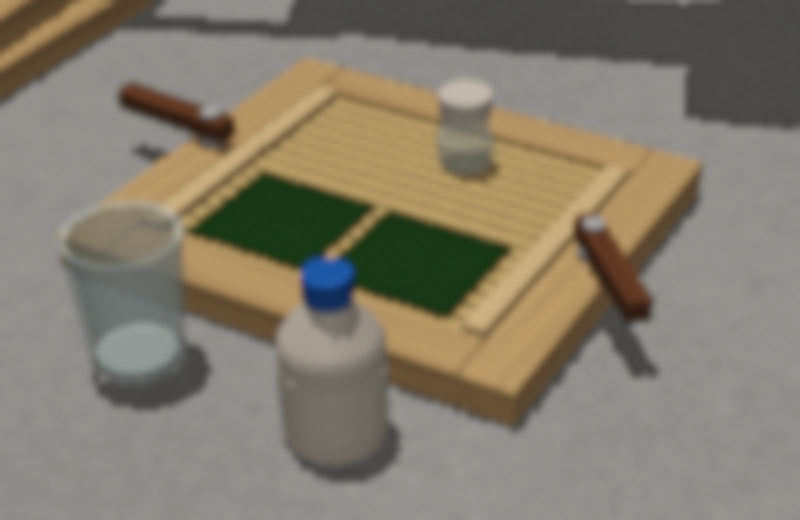

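In the zoomed side view the left screw is at (233,89) with its tip at (293,40), and the right screw is at (312,417) with its tip at (329,543). The frame corners are at (43,124), (410,78), (546,432) and (78,515). In the zoomed scene view the screws are at (593,224) and (212,113).

```bash
python3 - <<'E'
from h import *
S=imaging.calibration("side"); C=imaging.calibration("scene")
f=lambda p:((p[0]+.5)/3-.5+210,(p[1]+.5)/3-.5+170)
g=lambda p:((p[0]+.5)/4-.5+200,(p[1]+.5)/4-.5+140)
for n,p,z in[("Lp",(233,89),47),("Lt",(293,40),45),("Rp",(312,417),47),("Rt",(329,543),45),("c nl",(43,124),24),("c fl",(410,78),24),("c fr",(546,432),24),("c nr",(78,513),24),("jartop",(160,205),50),("cap",(520,54),100),("beaker base",(567,308),2),("beaker rim",(582,228),80)]:
    print("side",n,ray(S,f(p),z).round(1))
for n,p,z in[("Lp",(593,224),47),("Lt",(642,305),45),("Rp",(212,113),47),("Rt",(126,92),45),("jartop",(466,92),50),("c nl",(699,170),24),("c nr",(312,62),24),("c fl",(513,402),24),("cap",(328,267),100),("rim",(123,225),80)]:
    print("scene",n,ray(C,g(p),z).round(1))
E
```

```text
side Lp [556.4  70.6]
side Lt [609.4 111.1]
side Rp [ 533.6 -193.8]
side Rt [ 521.2 -265.7]
side c nl [430.9  96.1]
side c fl [683.6  73.5]
side c fr [ 658.1 -222.7]
side c nr [ 405.4 -201.9]
side jartop [487.5 -23.3]
side cap [724.9  -4.4]
side beaker base [ 714.8 -130.2]
side beaker rim [ 710.8 -135. ]
scene Lp [559.5  74.1]
scene Lt [618.8 122.7]
scene Rp [ 536.2 -188.8]
scene Rt [ 531.8 -256.6]
scene jartop [450.9 -51.8]
scene c nl [441.2 102.2]
scene c nr [ 409.8 -188.1]
scene c fl [694.9  82. ]
scene cap [723.4  -2.7]
scene rim [ 707.6 -132.6]
```

```bash
cat > plan.py <<'E'
from h import *
from scipy.spatial.transform import Rotation as Ro
s=sensors.state(); A=Ro.from_rotvec(s["tool_rot"]).as_matrix(); print(A.round(3).tolist(),s["position"].round(1))
P={"R":np.array([535,-191.5]),"L":np.array([558,72.])}
def push(side,th,ex=0,r=48):
    sg=-1 if side=="R" else 1
    u=np.array([np.cos(th),np.sin(th)]); n=sg*np.array([-u[1],u[0]])
    d=8+8*abs(n@A[:2,0])+12.5*abs(n@A[:2,1])
    return P[side]+r*u+n*(d+ex)
W=[]
for side,t0,t1 in(("R",-1.66,1.484),("L",.67,-1.658)):
    a=push(side,t0,20); z=push(side,t1,20); N=10 if side=="R" else 8
    st=W[-1][:2] if W else s["position"][:2]
    k=8 if side=="R" else 7
    W+=[[*(st+(a-st)*i/k),130] for i in range(1,k+1)]
    W+=[[*a,90],[*a,56]]
    W+=[[*push(side,t),56] for t in np.linspace(t0,t1,N+1)]
    W+=[[*z,56],[*z,90],[*z,130]]
W=np.array(W); pos=np.array([259.78,-512.97,227.45])
base=pos
for i in range(0,len(W),5):
    print("call",i//5); 
    for w in W[i:i+5]:
        v=(A.T@(w-base)/10).round(1); print(v,w.round(0)); last=base+A@v*10
    base=last
c=imaging.calibration
print("jar",ray(c("side"),((160.5)/3+209.5,205.5/3+169.5),70),ray(c("scene"),(466.5/4+199.5,92.5/4+139.5),70))
E
python3 plan.py
```

```text
[[0.892, 0.452, -0.001], [0.452, -0.892, 0.002], [0.0, -0.002, -1.0]] [ 259.6 -512.3  226.4]
call 0
[ 4.1 -1.8  9.7] [ 288. -478.  130.]
[ 8.3 -3.6  9.8] [ 317. -443.  130.]
[12.4 -5.4  9.8] [ 346. -409.  130.]
[16.5 -7.2  9.8] [ 375. -374.  130.]
[20.6 -9.   9.8] [ 403. -339.  130.]
call 1
[ 4.2 -1.8 -0. ] [ 432. -305.  130.]
[ 8.3 -3.6 -0. ] [ 461. -270.  130.]
[12.4 -5.3 -0. ] [ 489. -236.  130.]
[12.4 -5.3  4. ] [ 489. -236.   90.]
[12.4 -5.3  7.4] [ 489. -236.   56.]
call 2
[ 1.7  1.  -0. ] [ 509. -237.   56.]
[ 3.1  2.3 -0. ] [ 527. -242.   56.]
[ 4.7  3.  -0. ] [ 545. -241.   56.]
[ 6.   3.3 -0. ] [ 558. -238.   56.]
[ 7.5  3.2 -0. ] [ 570. -231.   56.]
call 3
[ 1.4 -0.6 -0. ] [ 581. -218.   56.]
[ 2.7 -1.8 -0. ] [ 587. -202.   56.]
[ 3.5 -3.4 -0. ] [ 587. -185.   56.]
[ 3.9 -4.8 -0. ] [ 584. -170.   56.]
[ 3.7 -6.5 -0. ] [ 575. -156.   56.]
call 4
[-0.8 -1.6 -0. ] [ 560. -146.   56.]
[ 0.9 -0.5 -0. ] [ 580. -147.   56.]
[ 0.9 -0.5 -3.4] [ 580. -147.   90.]
[ 0.9 -0.5 -7.4] [ 580. -147.  130.]
[ 2.6 -4.2 -7.4] [ 579. -107.  130.]
call 5
[ 1.7 -3.6  0. ] [577. -67. 130.]
[ 3.4 -7.3  0. ] [576. -26. 130.]
[  5.1 -11.    0. ] [574.  14. 130.]
[  6.7 -14.6   0. ] [573.  54. 130.]
[  8.4 -18.3   0. ] [571.  94. 130.]
call 6
[ 1.7 -3.7  0.1] [570. 135. 130.]
[ 1.7 -3.6  4.1] [570. 135.  90.]
[ 1.7 -3.6  7.5] [570. 135.  56.]
[ 2.1 -1.7  7.4] [582. 119.  56.]
[ 2.8 -0.3  7.4] [595. 109.  56.]
call 7
[0.3 1.4 0. ] [604.  99.  56.]
[0.2 2.9 0. ] [610.  85.  56.]
[-0.4  4.4  0. ] [611.  68.  56.]
[-1.6  5.7  0. ] [606.  52.  56.]
[-3.2  6.5  0. ] [595.  38.  56.]
call 8
[-1.2  0.4  0. ] [586.  29.  56.]
[-2.5  0.4  0. ] [575.  22.  56.]
[-0.8  1.5  0. ] [595.  21.  56.]
[-0.8  1.5 -3.4] [595.  21.  90.]
[-0.8  1.5 -7.4] [595.  21. 130.]
jar [484.81692978 -42.29434045] [485.11581408 -36.65196449]
```

>>> carry_out(
  commands=[0,4.1,-1.8,2,0,0,8.3,-3.6,4,0,0,12.4,-5.4,6,0,0,16.5,-7.2,8,0,0,20.6,-9,9.8,0],
)

```text
clock: 0.6
position: [403.3, -337.7, 128.1]
tool_rot: [-3.055, -0.729, 0.001]
contact_force: [0.7, -0.1, -0.6]
grip_width: 0.609
gripper_force: 0.0
```

>>> carry_out(
  commands=[0,4.2,-1.8,0,0,0,8.3,-3.6,0,0,0,12.4,-5.3,0,0,0,12.4,-5.3,0,0,0,12.4,-5.3,4,0],
)

```text
clock: 1.1
position: [494.8, -238.3, 94.3]
tool_rot: [3.045, 0.733, 0.013]
contact_force: [0.6, -1.3, 0.4]
grip_width: 0.186
gripper_force: 0.0
```

>>> carry_out(
  commands=[0,0,0,0,0,0,0,0,0,0,0,0,0,1.2,0,0,0,0,2.4,0,0,0,0,3.4,0],
)

```text
clock: 1.6
position: [489.4, -236.7, 55.0]
tool_rot: [3.056, 0.728, 0.0]
contact_force: [-0.4, -0.2, -0.3]
grip_width: 0.002
gripper_force: 0.0
```

>>> carry_out(
  commands=[0,0,0,0,0,0,0,0,0,0],
)

```text
clock: 1.8
position: [489.3, -236.2, 55.1]
tool_rot: [-3.055, -0.729, 0.001]
contact_force: [0.6, 0.0, 0.9]
grip_width: 0.005
gripper_force: 0.0
```

```bash
python3 - <<'E'
from h import *
c=imaging.calibration("wrist"); im=imaging.read_camera("side")[:,:,::-1]; print(sensors.state()["position"])
cv2.imwrite("pics/a.png",cv2.resize(im[100:370,180:470],None,fx=2,fy=2))
E
```

```text
[ 489.670854   -236.42598995   55.51254913]
```

View pics/a.png

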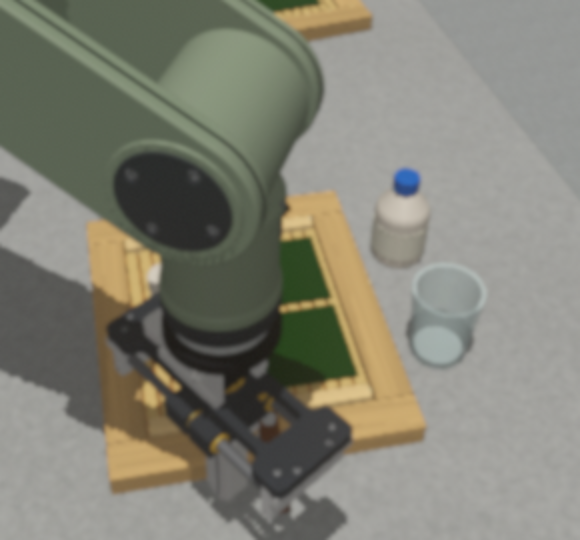

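The fingers at about (232,475) sit on the near side of the right bar, with its screw at (268,425). Jar, bottle and beaker are untouched, so I'll start the sweep.

>>> carry_out(
  commands=[0,1.7,1.0,0,0,0,3.1,2.3,0,0,0,4.7,3.0,0,0,0,6.0,3.3,0,0,0,7.5,3.2,0,0],
)

```text
clock: 2.35
position: [571.3, -231.3, 55.6]
tool_rot: [3.055, 0.729, -0.001]
contact_force: [-1.9, -0.5, 0.0]
grip_width: 0.006
gripper_force: 0.8
```

>>> carry_out(
  commands=[0,1.4,-0.6,0,0,0,2.7,-1.8,0,0,0,3.5,-3.4,0,0,0,3.9,-4.8,0,0,0,3.7,-6.5,0,0],
)

```text
clock: 2.85
position: [575.2, -154.7, 55.9]
tool_rot: [3.054, 0.731, 0.003]
contact_force: [1.7, -1.7, 0.2]
grip_width: 0.004
gripper_force: 0.7
```

>>> carry_out(
  commands=[0,-0.8,-1.6,0,0,0,-0.8,-1.6,0,0,0,0.9,-0.5,0,0,0,0.9,-0.5,-3.4,0,0,0.9,-0.5,-7.4,0],
)

```text
clock: 3.35
position: [578.7, -146.4, 127.3]
tool_rot: [-3.051, -0.729, 0.008]
contact_force: [0.6, -0.6, 0.0]
grip_width: 0.008
gripper_force: 0.0
```

>>> carry_out(
  commands=[0,1.7,-3.7,0,0,0,3.4,-7.3,0,0,0,5.1,-11.0,0,0,0,6.8,-14.7,0,0,0,8.4,-18.3,0,0],
)

```text
clock: 3.85
position: [572.3, 55.5, 129.6]
tool_rot: [-3.055, -0.729, -0.001]
contact_force: [0.6, -0.1, -0.1]
grip_width: 0.002
gripper_force: 0.0
```

>>> carry_out(
  commands=[0,1.7,-3.7,0,0,0,3.3,-7.3,0,0,0,3.3,-7.3,0,0,0,3.3,-7.3,0,0],
)

```text
clock: 4.25
position: [568.7, 134.5, 129.4]
tool_rot: [3.055, 0.733, -0.0]
contact_force: [0.1, 0.2, -0.8]
grip_width: 0.006
gripper_force: 0.0
```

```bash
python3 - <<'E'
from h import *
im=imaging.read_camera("side")[:,:,::-1]; im2=imaging.read_camera("scene")[:,:,::-1]; print(sensors.state()["position"])
cv2.imwrite("pics/b.png",np.hstack([cv2.resize(im[170:370,210:410],(400,400),interpolation=2),cv2.resize(im2[130:270,200:340],(400,400),interpolation=2)]))
E
```

```text
[569.07463482 132.840191   129.3919513 ]
```

View pics/b.png

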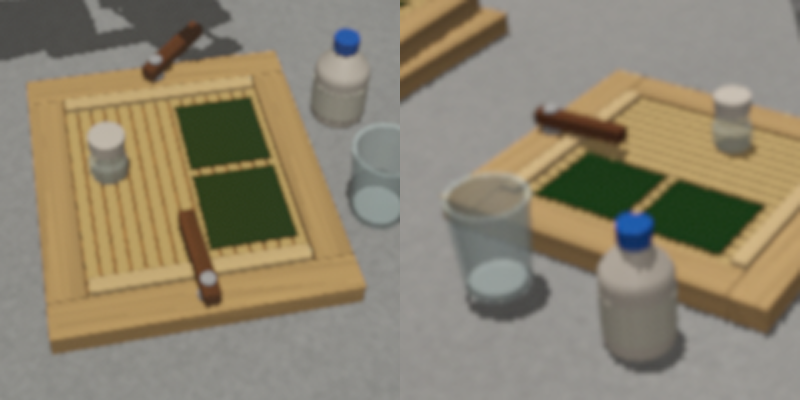

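The right button now points inwards in both views: screw at (208,278) and tip at (188,213) in the side half, screw at (551,109) and tip at (622,128) in the scene half. The frame and the bystanders look unmoved. I'll measure the angle and then push the left one.

```bash
python3 - <<'E'
from h import *
S=imaging.calibration("side"); C=imaging.calibration("scene")
f=lambda x,y:ray(S,((x+.5)/2+209.5,(y+.5)/2+169.5),45)
k=140/400
g=lambda x,y:ray(C,((x-400+.5)*k+199.5,(y+.5)*k+129.5),45)
for p,t in((f(208,278),f(188,213)),(g(551,109),g(622,128)),(f(155,61),f(196,29))):
    d=t-p; print(p,t,np.hypot(*d),np.arctan2(d[1],d[0]))
E
```

```text
[ 534.05957255 -192.6396629 ] [ 536.2869026  -124.93899131] 67.73730088952128 1.5379085148111258
[ 533.06298171 -191.23816114] [ 537.16087013 -117.60860537] 73.74350258128287 1.515198203070003
[556.06895363  70.13578317] [609.13068993 106.9705619 ] 64.59372092336983 0.6068141008428147
```

>>> carry_out(
  commands=[0,0,0,4,0,0,0,0,7.4,0,0,0,0,7.4,0,0,0.4,1.9,7.4,0,0,1.1,3.3,7.4,0],
)

```text
clock: 4.85
position: [595.4, 107.4, 57.1]
tool_rot: [3.056, 0.728, 0.002]
contact_force: [-1.9, 1.9, 0.2]
grip_width: 0.005
gripper_force: 0.9
```

>>> carry_out(
  commands=[0,0.3,1.4,0,0,0,0.2,2.9,0,0,0,-0.4,4.4,0,0,0,-1.6,5.7,0,0,0,-3.2,6.5,0,0],
)

```text
clock: 5.35
position: [595.2, 34.7, 55.9]
tool_rot: [3.055, 0.728, 0.003]
contact_force: [1.1, 2.1, -0.5]
grip_width: 0.002
gripper_force: 1.0
```

>>> carry_out(
  commands=[0,-1.2,0.4,0,0,0,-2.5,0.4,0,0,0,-2.5,0.4,0,0,0,-0.8,1.5,0,0,0,-0.8,1.5,-3.4,0],
)

```text
clock: 5.85
position: [590.8, 19.3, 83.8]
tool_rot: [-3.053, -0.729, 0.017]
contact_force: [-0.3, 0.4, 0.1]
grip_width: 0.009
gripper_force: 0.0
```

>>> carry_out(
  commands=[0,0,0,-4,0,0,-2,4,-9,0,0,-4,8,-9,0,0,-6,12,-9,0,0,-8,16,-9,0],
)

```text
clock: 6.35
position: [595.5, -161.4, 181.0]
tool_rot: [3.053, 0.731, 0.003]
contact_force: [0.2, 1.0, 0.1]
grip_width: 0.005
gripper_force: 0.0
```

>>> carry_out(
  commands=[0,-2,4,0,0,0,-4,8,0,0,0,-6,12,0,0,0,-8,16,0,0,0,-8,16,0,0],
)

```text
clock: 6.85
position: [594.8, -344.5, 179.1]
tool_rot: [3.055, 0.72, -0.002]
contact_force: [1.0, 0.6, 0.2]
grip_width: 0.002
gripper_force: 0.0
```

```bash
python3 - <<'E'
from h import *
im=imaging.read_camera("side")[:,:,::-1]; im2=imaging.read_camera("scene")[:,:,::-1]; print(sensors.state()["position"])
cv2.imwrite("pics/c.png",np.hstack([cv2.resize(im[170:370,210:410],(400,400),interpolation=2),cv2.resize(im2[130:270,240:380],(400,400),interpolation=2)]))
E
```

```text
[ 595.41296886 -339.11594934  178.81534404]
```

View pics/c.png

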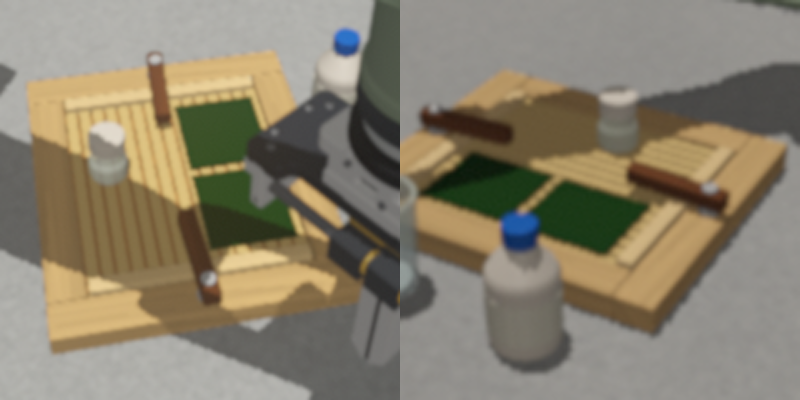

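Both buttons point inwards. The left screw is at (155,60) with its tip at (164,117) in the side half, and at (710,188) with its tip at (631,169) in the scene half. Jar and bottle stand as before.

```bash
python3 - <<'E'
from h import *
S=imaging.calibration("side"); C=imaging.calibration("scene")
f=lambda x,y:ray(S,((x+.5)/2+209.5,(y+.5)/2+169.5),45)
k=140/400
g=lambda x,y:ray(C,((x-400+.5)*k+239.5,(y+.5)*k+129.5),45)
for p,t in((f(155,60),f(164,117)),(g(710,188),g(631,169))):
    d=t-p; print(p,t,np.hypot(*d),np.arctan2(d[1],d[0]))
E
```

```text
[556.43168512  71.59216741] [545.15774529  -8.5641216 ] 80.94524314751897 -1.7105291997032699
[555.67681992  73.4935743 ] [555.06023084   5.49469139] 68.00167834680357 -1.5798637136513725
```

Left averages -1.645 against a target of -1.658, and right averages 1.527 against 1.484, so both are well within 0.25 rad. The pivots have not shifted.

```bash
python3 -c "
from bench import workorder; print(workorder.finish_job())"
```

```text
the job is handed in; nothing more can be done
None
```

I pushed both turn-buttons round until they point inwards over the panel (by the cameras within about 0.05 rad of square); the frame and bystanders looked unmoved, and I handed the job in at about 7 s without seeing the verdict.

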